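# Load the parts tray and draw it up to the bench stop

### The job

Stand the bigger of the two loose pipe couplings upright in the empty compartment of the small steel parts tray, leaving the small coupling where it is. Then hook a fingertip behind the tray's far rim and drag it towards the robot, between the guide rails, until its near side sits square against the wooden stop bar, and keep it there with a steady pull of about 11 N (8 to 14 N) for a second so that it beds down; never pull with more than 20 N, let nothing in the tray fall over, and leave the tray at the bar.

Things in the scene. Friction and masses are not known exactly. Their poses are not given: they have to be found in the camera images.
- bench_stop: Wooden U, 18 mm high, on the table, its mouth away from the robot. x: out of the mouth (3 to 20 degrees right of straight ahead); y left; origin at table height. Across it, square to x, a stop bar is clamped, its face at x = 0 to 14 mm: different each time, not measured, to be seen or felt. Rigid. Rails' inner faces at y = +-74 mm, straight to x = 37 mm, then flared to y = +-100 mm at x = 75 mm.
- parts_tray: Loose open tray of dark sheet steel, 100 (x) by 140 (y) by 30 mm high, 0.4 to 0.7 kg, walls and floor 3 mm; slides with 2 to 7 N if not pressed down. Origin: centre of its underside; x to its far side, y to its left. It starts out of the stop's mouth, up to 0.25 rad askew. A divider at y = 0 makes two compartments, 94 by 65 mm inside: two bolts stand in the left (+y), the right (-y) is empty.
- tray_near (a point): Middle of the outside of the tray's near wall (tray x = -50 mm), 9 mm above its underside. This wall comes to bear on the stop bar. It is below the rim and, when home, within 4 mm of y = 0 in the bench stop's frame.
- tray_far_rim (a point): Middle of the top of the tray's far rim, 30 mm above its underside (tray x = +50 mm). The rolled rim is 6 mm thick and stands 1.5 mm proud of the wall. Hook behind this: the table is clear for at least 35 mm beyond it.
- tray_empty (a point): Centre of the floor of the tray's empty right compartment (3 mm above the tray's underside).
- coupling_big: The bigger of two loose pipe couplings: grey, 42 mm across, 45 mm high, collar at each end, 0.12 kg, standing on end to the left of the tray. Origin: centre of its underside, z along its axis. Either of the two places.
- coupling_small: The smaller pipe coupling, copper, 32 mm across, 36 mm high, standing on end about 100 mm from the bigger one. Not needed. Origin: centre of its underside.
- bolt_a: Steel hex bolt standing on its head (25 mm) in the tray's left compartment, 52 mm high, loose; it falls over if the tray is jerked. Origin: underside of the head, z up the shank.
- bolt_b: The second such bolt in the same compartment; same size and origin.

How it is judged:
By the outcome, as a careful person would: the job done as asked, in the order asked, and still so for the second after the job is handed in, with the robot touching nothing.
It also fails if it takes over 64 s, if anything falls off the work surface, if the arm or the gripper's body presses on something with over 40 N, if the wrist force passes 120 N, or if a joint passes its speed limit or range.

### The arm

A 6-joint arm with a two-finger parallel gripper is mounted at the origin on the work surface; the furniture and walls round the work are solid. World frame = base frame: x ahead of the robot, y to its left, z up, the work surface at z = 0. Lengths are in m, angles in rad, forces in N, time in s.
With the tool pointing down it reaches from about 0.35 to 0.85 m from the base axis. Payload 8.1 kg.
Tool frame: the origin (TCP) lies midway between the tips of the shut fingers; the grasp point (between the pads) lies 19 mm behind it; z points along the fingers, y is the line along which they close (so a half turn about z gives the same grasp; the last joint's range is limited). The gripper opens to 93 mm and grips with 3 to 60 N. Pads are 15 mm wide; open, the fingers measure 128 mm over their backs; the gripper's body (75 mm by 188 mm) begins 65 mm behind the grasp point.
Start: joints at [1.106, 0.13, 1.488, -0, 1.523, -0.085], TCP at [0.222, 0.557, 0.219] pointing down, gripper open.
Joint ranges: [-2.96, 2.96], [-0.89, 2.26], [0.02, 2.5], [-1.34, 4.48], [0, 2.73], [-2.66, 2.66]. Speed limits (rad/s): [2.39, 2.39, 2.79, 3.14, 3.14, 3.14].

### API

Orientations are given as a rotation vector (axis times angle).
In Python, from plant import read_state, read_camera, get_calibration, close_job gives the robot as it stands.
- The arm moves only by the shell command python3 -m crank 'ROWS' [FORCE]. ROWS is JSON, a list that holds one entry, the list of rows, each a list of 7 numbers: the gripper's target within -1 to 1 (fully open at 1, half-way at 0, shut at -1), then the shift along the tool's x, y, z as a fraction of full scale, then the turn, a rotation vector about the tool's x, y, z as a fraction of full scale. In form: [[[grip, x, y, z, rx, ry, rz], ...]]. A call has exactly 5 rows; each row is the pose to reach, as a shift and turn from the pose commanded when the call began, along the tool's axes at that moment; what a row does not reach only later rows make up. Full scale, the value 1, is 0.5 m for a shift and 90 degrees for a turn. A row lasts 1/8 s, in which the tool goes at most 62.5 mm and 10.7 degrees, less where a joint would pass 70% of its speed; a pose out of reach is approached as far as the arm can. A call with a number of a shift or a turn outside -1 to 1 is refused whole. A call with a gripper value outside its range is refused whole. The fingers move at their own pace and stop on an object; FORCE is the grip in N (left out, the last holds). Time passes only in rows, so rows that repeat a pose let the fingers close, or fill a call up. It gives the time, the measured TCP pose, the force, the opening and the grip force at its end, in the units of the state.
- read_state(): the state, without advancing time (a new reading comes with each control period).
- read_camera(name): name is "scene" or "top"; returns the picture (420x560x3 uint8, red, green, blue); there is no depth.
- get_calibration(name): a dict with "fx", "fy", "cx", "cy" (pixels), "eye" and "orientation" of the camera in the world. Camera axes: x right, y down, z forward; pixel columns grow to the right and rows downward; lengths in m; the calibration is good to about 2 mm. A picture is of the moment at which its call begins. get_calibration takes no time and is no camera call.
- close_job(): hands the job in; it is judged then, once.
The state is a dict: "t": time; "q": joint angles; "dq": joint speeds; "joint_torque": joint torques, N m; "tool_pos": TCP position; "orientation": TCP orientation; "force": force on the tool from outside, world axes, zero at the start; "wrist_torque": the same for the moment, N m; "opening": finger opening in m; "gripper_force": force on a finger pad.
Only numpy, scipy, OpenCV 4.12 (cv2) and the standard library are available. Lean on these libraries where they do the work, as an engineer would, in place of code of your own. Each camera call takes 0.05 s, during which the arm holds its last target. There are 200 camera calls.

## Working session

There is one attempt and no reset: what is moved stays moved. The work goes in short steps, Python scripts to look and compute and a shell command to move; the robot and the scene stay as the last step left them, time stands still between calls to the robot, and variables do not carry over. Pictures are saved under pics/ and viewed, at most 10 in all, crops included, and the job is handed in when it is done.

```bash
ls; mkdir -p pics; python3 - <<'E'
from plant import *
import cv2
for n in("scene","top"):
    print(n,get_calibration(n)); cv2.imwrite(f"pics/{n}0.png",read_camera(n)[:,:,::-1])
s=read_state();print(s)
E
```

```text
pics
scene {'fx': 380.0916155685385, 'fy': 380.0916155685385, 'cx': 282.11255997714215, 'cy': 208.12470516070633, 'eye': array([-0.037588  ,  0.82595053,  0.42074501]), 'orientation': array([-0.89363112,  2.20745471, -1.38060259])}
top {'fx': 448.36622925123123, 'fy': 448.36622925123123, 'cx': 277.17986099489843, 'cy': 207.10475056484313, 'eye': array([0.38308027, 0.27713405, 0.88770741]), 'orientation': array([-2.18025251,  2.12753364, -0.12257565])}
{'t': 0.1, 'q': array([ 1.10557453e+00,  1.31047212e-01,  1.48918175e+00, -1.80656250e-05,
        1.52300621e+00, -8.53590063e-02]), 'dq': array([ 0.00017313, -0.0007559 , -0.00290215, -0.00082732,  0.00034647,
        0.0016789 ]), 'joint_torque': array([ 8.71042084e-04, -5.61338067e+01, -4.93096089e+01,  7.69553916e-02,
        2.90051621e-02, -8.73602374e-06]), 'tool_pos': array([0.22220501, 0.55677886, 0.21770906]), 'orientation': array([-5.93023514e-01, -3.08467588e+00,  2.49027663e-03]), 'force': array([-0.07230287,  0.89496447,  0.47089693]), 'wrist_torque': array([-0.0113887 , -0.02487393, -0.01010783]), 'gripper_force': 0.0, 'opening': 0.09304369931742945}
```

View pics/top0.png

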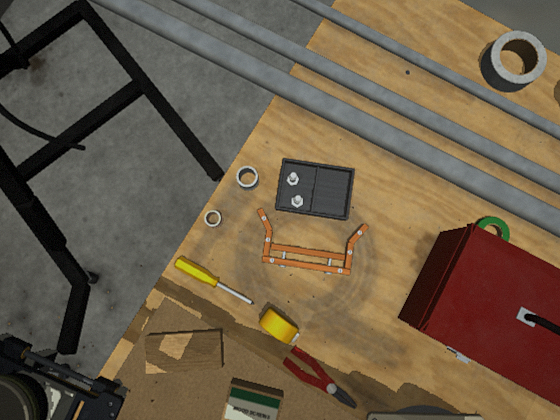

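View pics/scene0.png

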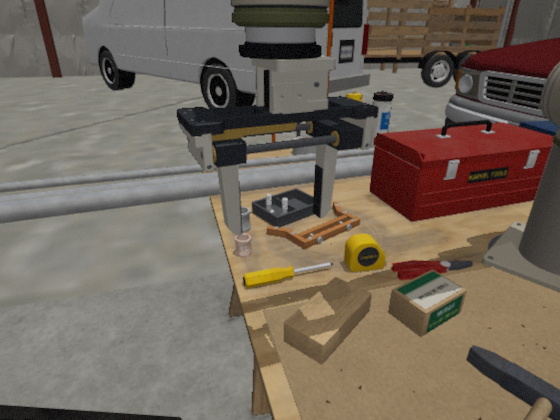

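The top picture shows the tray with corners near (283,158), (354,167), (348,220) and (276,209), bolts at (293,179) and (298,201), the big coupling at (247,177), the small one at (213,218), and the stop around (308,258). The scene picture agrees. Next I'll enlarge the top picture.

```bash
cat > h.py <<'E'
import numpy as np, cv2
from plant import *
from scipy.spatial.transform import Rotation as R
def ray(n,u,v,z):
    c=get_calibration(n); d=R.from_rotvec(c["orientation"]).apply([(u-c["cx"])/c["fx"],(v-c["cy"])/c["fy"],1]); e=np.array(c["eye"])
    return e+d*(z-e[2])/d[2]
def proj(n,p):
    c=get_calibration(n); q=R.from_rotvec(c["orientation"]).inv().apply(np.array(p)-c["eye"])
    return q[...,0]/q[...,2]*c["fx"]+c["cx"], q[...,1]/q[...,2]*c["fy"]+c["cy"]
def crop(n,u0,v0,w,h,k,name):
    im=read_camera(n)[v0:v0+h,u0:u0+w,::-1]; cv2.imwrite("pics/"+name,cv2.resize(im,None,fx=k,fy=k,interpolation=cv2.INTER_CUBIC))
E
python3 - <<'E'
from h import *
crop("top",195,145,190,140,4.2,"c1.png")
E
```

```text
(no output)
```

View pics/c1.png

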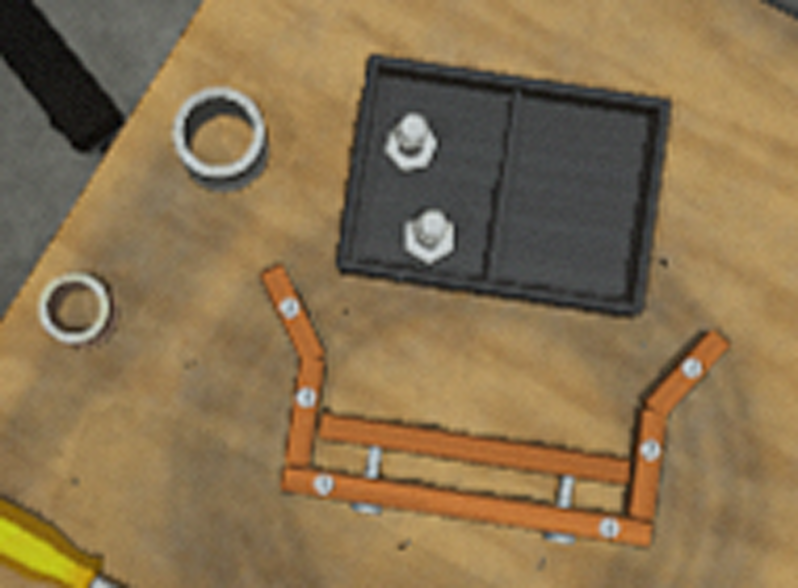

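The crop (4.2×, offset 195,145) shows the tray rim corners at (373,57), (669,100), (638,313) and (340,270). The bar face runs from (322,414) to (630,460) and the rail bends are at (323,357) and (648,405). The big coupling's top is centred at (221,133), the small one's at (76,308).

```bash
cat > m.py <<'E'
from h import *
def P(cu,cv,z): return ray("top",195+(cu+.5)/4.2-.5,145+(cv+.5)/4.2-.5,z)[:2]
if __name__=="__main__":
    T=np.array([P(*c,.03) for c in[(373,57),(669,100),(638,313),(340,270)]])
    print("tray",T.round(4),T.mean(0)); print("sides",[np.linalg.norm(T[i]-T[(i+1)%4]).round(4) for i in range(4)])
    x=(T[0]+T[1]-T[2]-T[3]);y=T[0]+T[3]-T[1]-T[2];print("ang",np.arctan2(x[1],x[0]),np.arctan2(-y[0],y[1]))
    L,Rr=P(323,357,.018),P(648,405,.018);b1,b2=P(322,414,.018),P(630,460,.018)
    print("bends",L,Rr,np.linalg.norm(L-Rr),"bar",b1,b2);d=L-Rr;d2=b1-b2;a=np.arctan2(-d[0],d[1]);print("ang",a,np.arctan2(-d2[0],d2[1]))
    X=np.array([np.cos(a),np.sin(a)]);O=(L+Rr)/2-X*.037;print("O",O,"bar x",(b1-O)@X,(b2-O)@X)
    print("big",P(221,133,.045),"d",np.linalg.norm(P(176,133,.045)-P(266,133,.045)),"small",P(76,308,.036),"bolts",P(412,122,.052),P(433,221,.052))
    s=read_state();print(R.from_rotvec(s["orientation"]).as_matrix().round(3))
E
python3 m.py
```

```text
tray [[0.5851 0.2762]
 [0.568  0.1387]
 [0.4685 0.1524]
 [0.485  0.289 ]] [0.52664709 0.21409594]
sides [np.float64(0.1386), np.float64(0.1004), np.float64(0.1376), np.float64(0.1009)]
ang -0.1323048080509634 -0.122164151448382
bends [0.44573388 0.29604734] [0.42725794 0.14582374] 0.15135551409738895 bar [0.4194292  0.29581202] [0.40185532 0.15393638]
ang -0.12237501891416663 -0.12324049700932226
O [0.39977262 0.22545212] bar x 0.010920766213216557 0.010797037550576078
big [0.54467489 0.34456003] d 0.0409692022748726 small [0.46400646 0.40857174] bolts [0.55040004 0.2579695 ] [0.50550672 0.24762827]
[[-0.929  0.371 -0.001]
 [ 0.371  0.929 -0.001]
 [ 0.    -0.001 -1.   ]]
```

```bash
cat > d.py <<'E'
from h import *
import sys
# usage: d.py x y z yaw_of_tool_y_deg -> full-scale shift/turn, tool pointing straight down
def go(x,y,z,yaw):
    s=read_state();A=R.from_rotvec(s["orientation"]);a=np.radians(yaw)
    Y=np.array([np.cos(a),np.sin(a),0]);Z=np.array([0,0,-1.]);B=R.from_matrix(np.c_[np.cross(Y,Z),Y,Z])
    print("row",(A.inv().apply(np.array([x,y,z])-s["tool_pos"])/.5).round(3),((A.inv()*B).as_rotvec()/(np.pi/2)).round(3),"pos",s["tool_pos"].round(4),"t",s["t"],"F",s["force"].round(1))
go(*map(float,sys.argv[1:]))
E
python3 -m crank '[[[1,-0.1,-0.02,0,0,0,0.11],[1,-0.2,-0.04,0,0,0,0.22],[1,-0.32,-0.06,0,0,0,0.33],[1,-0.44,-0.08,0,0,0,0.44],[1,-0.55,-0.1,0,0,0,0.55]]]' 20
python3 d.py 0.5447 0.3446 0.12 -7.3
```

```text
t: 0.78
tool_pos: [0.4607, 0.4074, 0.2183]
orientation: [-1.838, -2.548, 0.001]
force: [0.3, 1.2, -0.5]
opening: 0.0931
gripper_force: 0.0
row [-0.172  0.12   0.197] [-0.     0.     0.286] pos [0.4607 0.4074 0.2183] t 0.775 F [ 0.3  1.2 -0.5]
```

```bash
python3 -m crank '[[[1,-0.06,0.04,0.05,0,0,0.1],[1,-0.11,0.08,0.1,0,0,0.19],[1,-0.172,0.12,0.15,0,0,0.286],[1,-0.172,0.12,0.197,0,0,0.286],[1,-0.172,0.12,0.197,0,0,0.286]]]'
python3 d.py 0.5447 0.3446 0.009 -7.3
python3 -c "
from h import *
crop('top',170,90,190,140,4.2,'c2.png')"
```

```text
t: 1.4
tool_pos: [0.5421, 0.3453, 0.117]
orientation: [-2.353, -2.08, 0.009]
force: [-0.6, 0.4, 0.2]
opening: 0.093
gripper_force: 0.0
row [-0.     0.006  0.216] [-0.003  0.002  0.003] pos [0.5421 0.3453 0.117 ] t 1.4 F [-0.6  0.4  0.2]
```

View pics/c2.png

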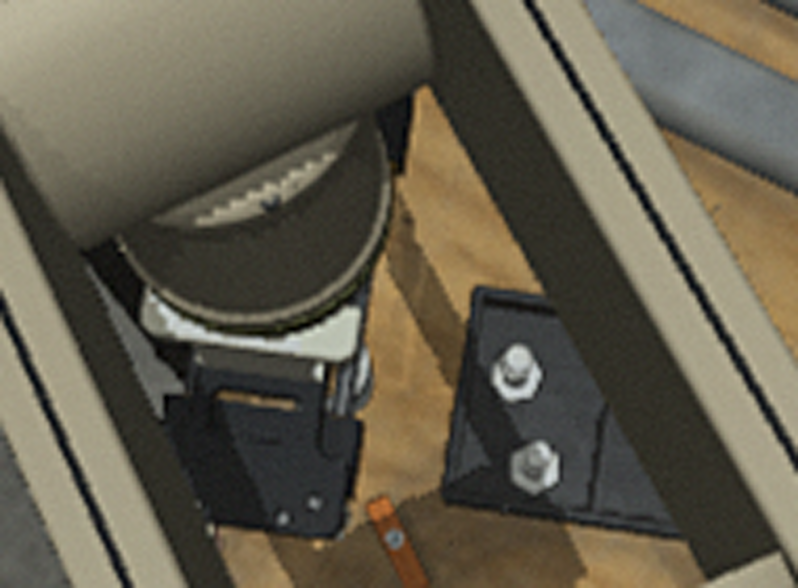

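The arm hides the coupling, and the tray at (475,290)–(445,500) hasn't moved. Descending.

```bash
python3 -m crank '[[[1,0,0.006,0.06,0,0,0.003],[1,0,0.006,0.11,0,0,0.003],[1,0,0.006,0.16,0,0,0.003],[1,0,0.006,0.21,0,0,0.003],[1,0,0.006,0.21,0,0,0.003]]]'
python3 d.py 0.5447 0.3446 0.009 -7.3
python3 -m crank '[[[-1,0,0,0,0,0,0],[-1,0,0,0,0,0,0],[-1,0,0,0,0,0,0],[-1,0,0,0,0,0,0],[-1,0,0,0,0,0,0]]]' 20
python3 d.py 0.5447 0.3446 0.009 -7.3
```

```text
t: 2.08
tool_pos: [0.5453, 0.3464, 0.0142]
orientation: [-2.356, -2.077, 0.004]
force: [0.4, -0.4, 0.1]
opening: 0.0929
gripper_force: 0.0
row [-0.004 -0.001  0.011] [-0.001  0.001  0.001] pos [0.5453 0.3464 0.0142] t 2.075 F [ 0.4 -0.4  0.1]
t: 2.7
tool_pos: [0.5468, 0.3463, 0.0153]
orientation: [2.358, 2.076, 0.0]
force: [-0.5, -0.7, -0.4]
opening: 0.0476
gripper_force: 0.0
row [-0.004 -0.004  0.013] [ 0. -0.  0.] pos [0.5468 0.3463 0.0153] t 2.7 F [-0.5 -0.7 -0.4]
```

```bash
python3 -m crank '[[[0.1,0,0,0.01,0,0,0],[0.1,-0.003,-0.003,0.01,0,0,0],[-1,-0.003,-0.003,0.01,0,0,0],[-1,-0.003,-0.003,0.01,0,0,0],[-1,-0.003,-0.003,0.01,0,0,0]]]' 20
python3 -m crank '[[[-1,0,0,0,0,0,0],[-1,0,0,0,0,0,0],[-1,0,0,-0.03,0,0,0],[-1,0,0,-0.08,0,0,0],[-1,0,0,-0.16,0,0,0]]]' 
python3 d.py 0.5222 0.1794 0.09 -7.2
```

```text
t: 3.32
tool_pos: [0.545, 0.345, 0.0101]
orientation: [2.358, 2.076, -0.0]
force: [-0.2, -0.9, -0.8]
opening: 0.0401
gripper_force: 20.0
t: 3.95
tool_pos: [0.5441, 0.3445, 0.0904]
orientation: [-2.357, -2.076, 0.004]
force: [0.0, 0.4, -0.6]
opening: 0.0405
gripper_force: 20.0
row [-0.333 -0.002  0.001] [-0.001  0.001 -0.001] pos [0.5441 0.3445 0.0904] t 3.95 F [ 0.   0.4 -0.6]
```

```bash
python3 -m crank '[[[-1,-0.04,0,0,0,0,0],[-1,-0.12,0,0,0,0,0],[-1,-0.21,0,0,0,0,0],[-1,-0.3,0,0,0,0,0],[-1,-0.333,0,0,0,0,0]]]'
python3 -m crank '[[[-1,0,0,0,0,0,0],[-1,0,0,0,0,0,0],[-1,0,0,0.02,0,0,0],[-1,0,0,0.04,0,0,0],[-1,0,0,0.04,0,0,0]]]'
python3 d.py 0.5222 0.1794 0.014 -7.2
python3 -c "
from h import *
cv2.imwrite('pics/s3.png',cv2.resize(read_camera('scene')[130:260,210:410,::-1],None,fx=4,fy=4,interpolation=cv2.INTER_CUBIC))
T=np.array([.5266,.2141]);a=-.127;r=np.array([[np.cos(a),-np.sin(a)],[np.sin(a),np.cos(a)]])
for p in [(-.05,-.07),(-.05,.07),(.05,-.07),(.05,.07),(.05,0),(-.05,0)]:
  w=T+r@p;u,v=proj('scene',[*w,.03]);print(p,(u-210)*4,(v-130)*4)
"
```

```text
t: 4.58
tool_pos: [0.5241, 0.178, 0.0913]
orientation: [2.359, 2.073, 0.001]
force: [-0.3, -0.2, -1.4]
opening: 0.0403
gripper_force: 20.0
t: 5.2
tool_pos: [0.5225, 0.18, 0.0682]
orientation: [-2.356, -2.076, 0.005]
force: [0.3, -0.4, -0.8]
opening: 0.0404
gripper_force: 20.0
row [-0.001 -0.     0.108] [-0.002  0.001 -0.   ] pos [0.5225 0.18   0.0682] t 5.2 F [ 0.3 -0.4 -0.8]
(-0.05, -0.07) 449.0204856551047 283.27914851991954
(-0.05, 0.07) 268.2637910614494 348.7830559700277
(0.05, -0.07) 341.5465783514844 232.0514818962722
(0.05, 0.07) 165.18670777396142 288.12101598054176
(0.05, 0) 257.040686242148 258.91817204766505
(-0.05, 0) 362.7036941092731 314.55924654073647
```

View pics/s3.png

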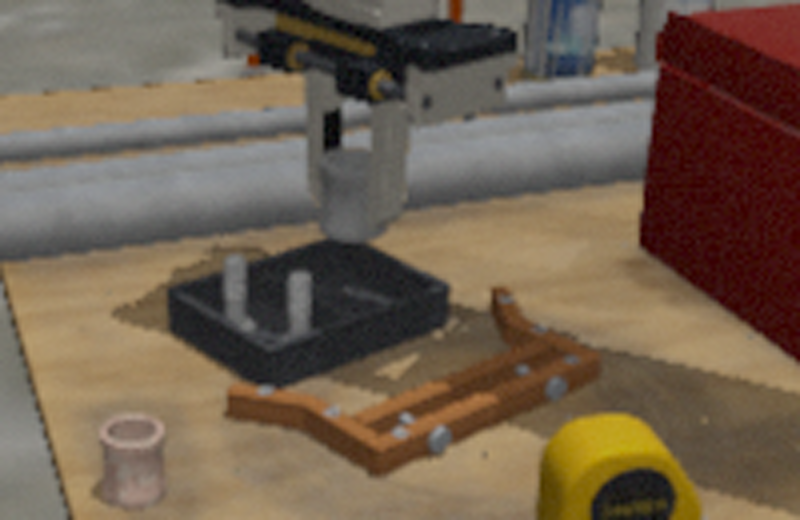

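The coupling is held upright at (350,195), above the empty compartment. The tray corners (170,290), (270,350), (448,285) match my estimate within a few pixels.

```bash
python3 -m crank '[[[-1,0,0,0.03,0,0,0],[-1,0,0,0.06,0,0,0],[-1,0,0,0.085,0,0,0],[-1,0,0,0.1,0,0,0],[-1,0,0,0.1,0,0,0]]]'
python3 -m crank '[[[-1,0,0,0,0,0,0],[-1,0,0,0,0,0,0],[-1,0,0,0.002,0,0,0],[-1,0,0,0.004,0,0,0],[-1,0,0,0.004,0,0,0]]]'
python3 d.py 0.5222 0.1794 0.014 -7.2
```

```text
t: 5.88
tool_pos: [0.5233, 0.1797, 0.0192]
orientation: [-2.357, -2.076, 0.002]
force: [0.0, 0.7, -1.8]
opening: 0.0399
gripper_force: 20.0
t: 6.5
tool_pos: [0.5238, 0.1798, 0.018]
orientation: [-2.358, -2.076, 0.0]
force: [-0.2, -0.8, -1.4]
opening: 0.0405
gripper_force: 20.0
row [-0.001 -0.003  0.008] [-0.     0.    -0.001] pos [0.5238 0.1798 0.018 ] t 6.5 F [-0.2 -0.8 -1.4]
```

```bash
python3 -m crank '[[[-1,0,-0.003,0.002,0,0,0],[-1,0,-0.003,0.004,0,0,0],[-1,0,-0.003,0.006,0,0,0],[-1,0,-0.003,0.006,0,0,0],[-1,0,-0.003,0.006,0,0,0]]]'
python3 d.py 0.5222 0.1794 0.014 -7.2
```

```text
t: 7.12
tool_pos: [0.5225, 0.1801, 0.0151]
orientation: [2.358, 2.076, -0.0]
force: [0.6, -0.7, -0.9]
opening: 0.0399
gripper_force: 20.0
row [-0.001 -0.     0.002] [ 0.     0.    -0.001] pos [0.5225 0.1801 0.0151] t 7.125 F [ 0.6 -0.7 -0.9]
```

```bash
python3 -m crank '[[[-1,0,0,0.001,0,0,0],[-1,0,0,0.002,0,0,0],[-1,0,0,0.003,0,0,0],[-1,0,0,0.003,0,0,0],[-1,0,0,0.003,0,0,0]]]'
python3 -m crank '[[[-1,0,0,0.001,0,0,0],[-1,0,0,0.002,0,0,0],[-1,0,0,0.002,0,0,0],[-1,0,0,0.002,0,0,0],[-1,0,0,0.002,0,0,0]]]'

```

```text
t: 7.75
tool_pos: [0.5225, 0.1801, 0.0136]
orientation: [2.358, 2.076, -0.0]
force: [-0.0, 0.3, -0.4]
opening: 0.0401
gripper_force: 20.0
t: 8.38
tool_pos: [0.5226, 0.1801, 0.0129]
orientation: [2.358, 2.076, 0.0]
force: [-1.4, 0.2, 5.9]
opening: 0.0405
gripper_force: 20.0
```

It has touched the floor at about 6 N. Opening a little, to about 51 mm, and rising clear.

```bash
python3 -m crank '[[[0.1,0,0,-0.001,0,0,0],[0.1,0,0,-0.001,0,0,0],[0.1,0,0,-0.001,0,0,0],[0.1,0,0,-0.001,0,0,0],[0.1,0,0,-0.001,0,0,0]]]'
python3 -m crank '[[[0.1,0,0,-0.01,0,0,0],[0.1,0,0,-0.04,0,0,0],[0.1,0,0,-0.1,0,0,0],[0.1,0,0,-0.2,0,0,0],[0.1,0,0,-0.3,0,0,0]]]'
python3 d.py 0.630 0.2013 0.12 82.8;python3 d.py 0.630 0.2013 0.12 -97.2
```

```text
t: 9.0
tool_pos: [0.5225, 0.1801, 0.0131]
orientation: [2.358, 2.076, -0.0]
force: [-1.2, 0.3, -0.6]
opening: 0.0511
gripper_force: 0.0
t: 9.62
tool_pos: [0.5224, 0.1801, 0.1657]
orientation: [2.358, 2.076, 0.001]
force: [1.2, 0.7, 0.2]
opening: 0.0512
gripper_force: 0.0
row [0.069 0.208 0.092] [ 0.     0.    -1.001] pos [0.5224 0.1801 0.1657] t 9.625 F [1.2 0.7 0.2]
row [0.069 0.208 0.092] [ 0.    -0.     0.999] pos [0.5224 0.1801 0.1657] t 9.625 F [1.2 0.7 0.2]
```

```bash
python3 -c "
from h import *;print(read_state()['q'])"
python3 d.py 0.597 0.2055 0.09 82.8
```

```text
[2.39120486e-01 3.23865430e-02 1.68877920e+00 1.59365372e-05
 1.41968513e+00 3.66005310e-01]
row [0.069 0.142 0.152] [ 0.     0.    -1.001] pos [0.5224 0.1801 0.1657] t 9.625 F [1.2 0.7 0.2]
```

```bash
python3 -m crank '[[[-1,0.01,0.03,0,0,0,-0.11],[-1,0.03,0.06,0,0,0,-0.22],[-1,0.04,0.09,0,0,0,-0.33],[-1,0.055,0.12,0,0,0,-0.44],[-1,0.069,0.142,0,0,0,-0.55]]]'
python3 -m crank '[[[-1,0,0,0,0,0,-0.11],[-1,0,0,0,0,0,-0.22],[-1,0,0,0,0,0,-0.33],[-1,0,0,0,0,0,-0.45],[-1,0,0,0,0,0,-0.45]]]'
python3 -c "
from h import *
s=read_state();print(s['q'],s['opening'])
crop('top',230,130,150,112,5,'c3.png')"
python3 d.py 0.597 0.2055 0.012 83
```

```text
t: 10.25
tool_pos: [0.5981, 0.2055, 0.1646]
orientation: [1.264, 2.875, 0.001]
force: [0.3, -0.8, 0.6]
opening: 0.0057
gripper_force: 0.0
t: 10.88
tool_pos: [0.5975, 0.2054, 0.1644]
orientation: [0.201, 3.134, 0.001]
force: [-0.4, 1.0, 0.1]
opening: 0.0007
gripper_force: 0.0
[ 2.49976872e-01  2.43499762e-01  1.46039425e+00  1.64358723e-05
  1.43649421e+00 -1.19287421e+00] 0.0007196338170046865
row [ 0.001 -0.     0.304] [ 0.     0.001 -0.006] pos [0.5975 0.2054 0.1642] t 10.925 F [-0.7  0.6 -0.3]
```

View pics/c3.png

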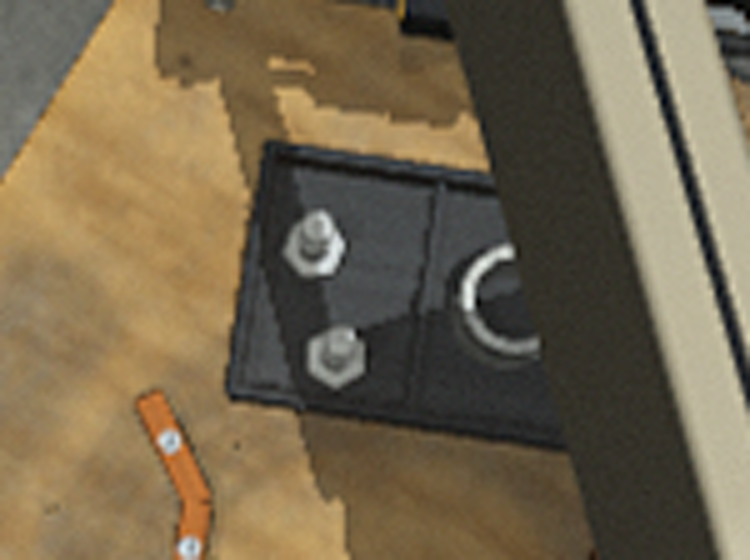

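The tray hasn't moved (far-left corner (267,143)). The bolts are standing, and the coupling is upright in the right compartment (ring near (515,300)). I'll descend behind the far rim.

```bash
python3 -m crank '[[[-1,0,0,0.06,0,0,0],[-1,0,0,0.13,0,0,0],[-1,0,0,0.2,0,0,0],[-1,0,0,0.23,0,0,0],[-1,0,0,0.23,0,0,0]]]'
python3 -m crank '[[[-1,0,0,0.02,0,0,0],[-1,0,0,0.04,0,0,0],[-1,0,0,0.06,0,0,0],[-1,0,0,0.075,0,0,0],[-1,0,0,0.075,0,0,0]]]'
python3 d.py 0.587 0.2067 0.012 83
```

```text
t: 11.55
tool_pos: [0.5966, 0.2051, 0.0475]
orientation: [-0.202, -3.133, 0.001]
force: [-0.6, -0.2, -0.2]
opening: 0.0006
gripper_force: 0.0
t: 12.18
tool_pos: [0.5965, 0.2051, 0.0095]
orientation: [-0.199, -3.134, 0.001]
force: [-0.1, 0.0, -1.1]
opening: 0.0003
gripper_force: 0.0
row [ 0.019  0.001 -0.005] [-0.    -0.001 -0.003] pos [0.5965 0.2051 0.0095] t 12.175 F [-0.1  0.  -1.1]
```

```bash
python3 -m crank '[[[-1,0.004,0,0,0,0,0],[-1,0.008,0,0,0,0,0],[-1,0.012,0,0,0,0,0],[-1,0.016,0,0,0,0,0],[-1,0.016,0,0,0,0,0]]]'
python3 -m crank '[[[-1,0.001,0,0,0,0,0],[-1,0.002,0,0,0,0,0],[-1,0.003,0,0,0,0,0],[-1,0.004,0,0,0,0,0],[-1,0.005,0,0,0,0,0]]]'
python3 -m crank '[[[-1,0.001,0,0,0,0,0],[-1,0.002,0,0,0,0,0],[-1,0.003,0,0,0,0,0],[-1,0.004,0,0,0,0,0],[-1,0.005,0,0,0,0,0]]]'
```

```text
t: 12.8
tool_pos: [0.5892, 0.2064, 0.0107]
orientation: [0.199, 3.135, 0.0]
force: [-0.2, -0.3, -0.2]
opening: 0.0003
gripper_force: 0.0
t: 13.42
tool_pos: [0.5873, 0.2066, 0.0107]
orientation: [0.199, 3.134, 0.0]
force: [3.9, 0.0, -2.2]
opening: 0.0005
gripper_force: 1.6
t: 14.05
tool_pos: [0.5844, 0.2069, 0.0107]
orientation: [0.199, 3.135, -0.0]
force: [3.6, -0.3, -1.2]
opening: 0.0003
gripper_force: 1.7
```

Contact at about 4 N and the tray is sliding. About 65 mm to go.

```bash
python3 -m crank '[[[-1,0.002,0,0,0,0,0],[-1,0.005,-0.0005,0,0,0,0],[-1,0.009,-0.001,0,0,0,0],[-1,0.014,-0.0015,0,0,0,0],[-1,0.02,-0.002,0,0,0,0]]]'
python3 -m crank '[[[-1,0.006,-0.0005,0,0,0,0],[-1,0.012,-0.001,0,0,0,0],[-1,0.018,-0.0015,0,0,0,0],[-1,0.024,-0.002,0,0,0,0],[-1,0.030,-0.0025,0,0,0,0]]]'
python3 -m crank '[[[-1,0.006,-0.0005,0,0,0,0],[-1,0.012,-0.001,0,0,0,0],[-1,0.017,-0.0015,0,0,0,0],[-1,0.021,-0.002,0,0,0,0],[-1,0.024,-0.002,0,0,0,0]]]'
python3 -c "
from h import *
crop('top',230,150,150,112,5,'c4.png')
p=read_state()['tool_pos'][:2]-[.39977,.22545];print(p@[.9925,-.1222],p@[.1222,.9925])"
```

```text
t: 14.68
tool_pos: [0.5742, 0.2072, 0.0107]
orientation: [0.199, 3.135, -0.0]
force: [3.0, -0.5, -2.4]
opening: 0.0004
gripper_force: 1.8
t: 15.3
tool_pos: [0.5591, 0.2079, 0.0106]
orientation: [0.199, 3.135, 0.0]
force: [3.0, -0.9, -1.0]
opening: 0.0007
gripper_force: 1.8
t: 15.92
tool_pos: [0.5472, 0.2084, 0.0107]
orientation: [0.199, 3.135, -0.0]
force: [3.3, -0.4, -1.0]
opening: -0.0002
gripper_force: 1.8
0.14820637975830328 0.0010891886497922819
```

View pics/c4.png

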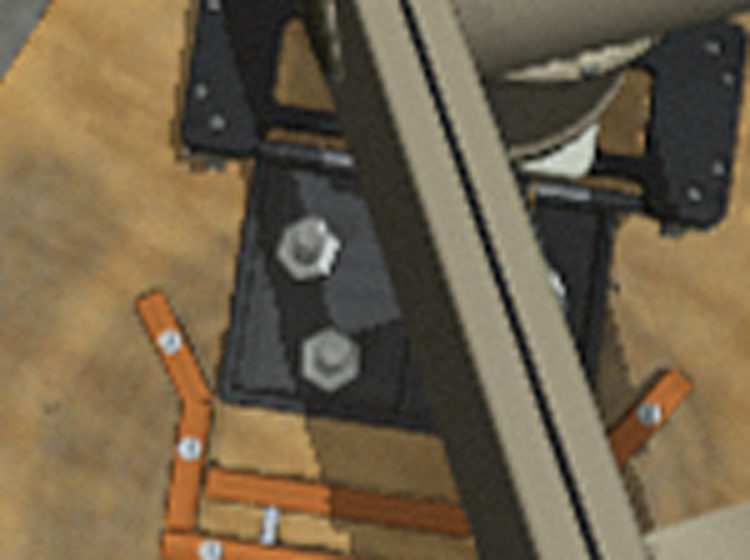

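The tray's near-left corner (218,400) is just inside the left rail (210,400), square to the bar, and the bolts are standing. About 28 mm remains.

```bash
python3 -c "
from h import *
p=ray('top',230+218.5/5-.5,150+400.5/5-.5,.03)[:2]-[.39977,.22545];print(p@[.9925,-.1222],p@[.1222,.9925])"
python3 -m crank '[[[-1,0.004,0,0,0,0,0],[-1,0.009,0,0,0,0,0],[-1,0.014,0,0,0,0,0],[-1,0.018,0,0,0,0,0],[-1,0.021,0,0,0,0,0]]]'
python3 -m crank '[[[-1,0.003,0,0,0,0,0],[-1,0.006,0,0,0,0,0],[-1,0.009,0,0,0,0,0],[-1,0.012,0,0,0,0,0],[-1,0.014,0,0,0,0,0]]]'

```

```text
0.036672269565109133 0.07214847004686398
t: 16.6
tool_pos: [0.5367, 0.2098, 0.0107]
orientation: [0.199, 3.135, -0.0]
force: [3.5, -0.7, -1.5]
opening: 0.0005
gripper_force: 1.9
t: 17.23
tool_pos: [0.5299, 0.2106, 0.0107]
orientation: [0.199, 3.135, 0.0]
force: [3.6, -0.6, -1.6]
opening: 0.0006
gripper_force: 2.0
```

```bash

python3 -m crank '[[[-1,0.002,0,0,0,0,0],[-1,0.004,0,0,0,0,0],[-1,0.006,0,0,0,0,0],[-1,0.008,0,0,0,0,0],[-1,0.009,0,0,0,0,0]]]'
python3 -m crank '[[[-1,0.001,0,0,0,0,0],[-1,0.002,0,0,0,0,0],[-1,0.003,0,0,0,0,0],[-1,0.004,0,0,0,0,0],[-1,0.005,0,0,0,0,0]]]'

```

```text
t: 17.85
tool_pos: [0.5254, 0.2112, 0.0107]
orientation: [0.199, 3.135, 0.0]
force: [3.9, -0.0, -0.9]
opening: 0.0002
gripper_force: 2.1
t: 18.48
tool_pos: [0.523, 0.2115, 0.0107]
orientation: [0.199, 3.135, 0.0]
force: [4.5, -0.7, -0.4]
opening: 0.0006
gripper_force: 2.1
```

```bash

python3 -m crank '[[[-1,0.0005,0,0,0,0,0],[-1,0.001,0,0,0,0,0],[-1,0.0015,0,0,0,0,0],[-1,0.002,0,0,0,0,0],[-1,0.0025,0,0,0,0,0]]]'
python3 -m crank '[[[-1,0.0005,0,0,0,0,0],[-1,0.001,0,0,0,0,0],[-1,0.0015,0,0,0,0,0],[-1,0.002,0,0,0,0,0],[-1,0.0025,0,0,0,0,0]]]'

```

```text
t: 19.1
tool_pos: [0.5217, 0.2117, 0.0106]
orientation: [0.199, 3.135, -0.0]
force: [4.4, -1.0, -0.2]
opening: 0.0003
gripper_force: 2.2
t: 19.73
tool_pos: [0.521, 0.2116, 0.0107]
orientation: [0.199, 3.134, -0.0]
force: [7.0, -2.3, -2.2]
opening: 0.0006
gripper_force: 3.7
```

```bash

python3 -m crank '[[[-1,0.0005,0,0,0,0,0],[-1,0.0005,0,0,0,0,0],[-1,0.001,0,0,0,0,0],[-1,0.001,0,0,0,0,0],[-1,0.001,0,0,0,0,0]]]'
python3 -c "
from h import *
crop('top',225,175,150,112,5,'c5.png');print(read_state()['force'])"
```

```text
t: 20.35
tool_pos: [0.521, 0.2116, 0.0109]
orientation: [0.199, 3.133, -0.0]
force: [8.4, -1.7, -2.4]
opening: 0.0007
gripper_force: 4.2
[ 8.209574   -0.94061128 -3.27111932]
```

View pics/c5.png

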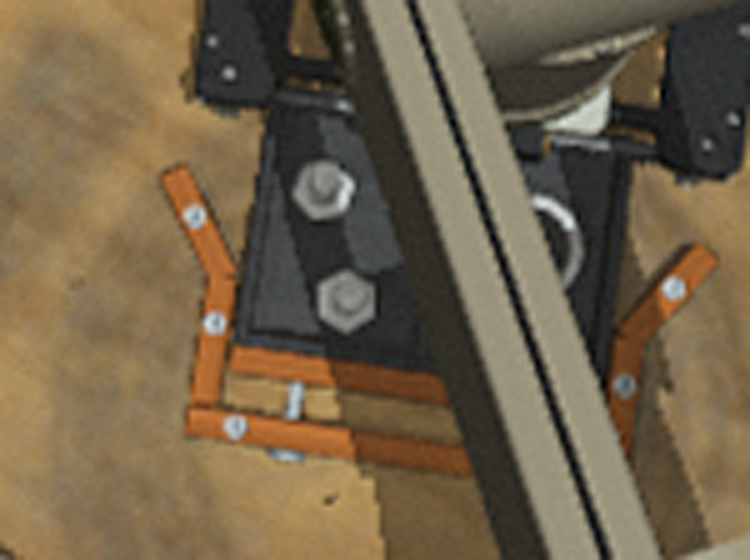

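The tray's near edge (240,345)–(430,372) lies along the bar, parallel to it. The bolts and coupling are standing. Now raising the pull to about 11 N.

```bash

python3 -m crank '[[[-1,0.0005,0,0,0,0,0],[-1,0.0005,0,0,0,0,0],[-1,0.001,0,0,0,0,0],[-1,0.001,0,0,0,0,0],[-1,0.001,0,0,0,0,0]]]'
```

```text
t: 21.02
tool_pos: [0.521, 0.2117, 0.0112]
orientation: [0.199, 3.132, 0.0]
force: [9.1, -2.7, -2.9]
opening: 0.0002
gripper_force: 4.8
```

```bash

python3 -m crank '[[[-1,0.0005,0,0,0,0,0],[-1,0.001,0,0,0,0,0],[-1,0.0015,0,0,0,0,0],[-1,0.0015,0,0,0,0,0],[-1,0.0015,0,0,0,0,0]]]'
python3 -m crank '[[[-1,0,0,0,0,0,0],[-1,0,0,0,0,0,0],[-1,0,0,0,0,0,0],[-1,0,0,0,0,0,0],[-1,0,0,0,0,0,0]]]'
python3 -m crank '[[[-1,0,0,0,0,0,0],[-1,0,0,0,0,0,0],[-1,0,0,0,0,0,0],[-1,0,0,0,0,0,0],[-1,0,0,0,0,0,0]]]'
```

```text
t: 21.65
tool_pos: [0.5209, 0.2117, 0.0115]
orientation: [0.199, 3.131, 0.0]
force: [11.4, -2.4, -2.1]
opening: 0.001
gripper_force: 5.7
t: 22.28
tool_pos: [0.5209, 0.2117, 0.0115]
orientation: [0.199, 3.131, 0.0]
force: [10.9, -2.6, -1.6]
opening: 0.0006
gripper_force: 5.7
t: 22.9
tool_pos: [0.5209, 0.2117, 0.0115]
orientation: [0.199, 3.131, 0.0]
force: [10.8, -3.1, -1.6]
opening: 0.0003
gripper_force: 5.7
```

```bash

python3 -m crank '[[[-1,0,0,0,0,0,0],[-1,0,0,0,0,0,0],[-1,0,0,0,0,0,0],[-1,0,0,0,0,0,0],[-1,0,0,0,0,0,0]]]'
python3 -m crank '[[[-1,-0.002,0,0,0,0,0],[-1,-0.004,0,0,0,0,0],[-1,-0.008,0,0,0,0,0],[-1,-0.015,0,0,0,0,0],[-1,-0.03,0,0,0,0,0]]]'
python3 -m crank '[[[-1,0,0,-0.05,0,0,0],[-1,0,0,-0.12,0,0,0],[-1,0,0,-0.2,0,0,0],[-1,0,0,-0.3,0,0,0],[-1,0,0,-0.3,0,0,0]]]'
python3 -m crank '[[[-1,0,0.1,0,0,0,0],[-1,0,0.2,0,0,0,0],[-1,0,0.3,0,0,0,0],[-1,0,0.4,0,0,0,0],[-1,0,0.45,0,0,0,0]]]'
python3 -c "
from h import *
crop('top',195,155,190,140,4.2,'c6.png')"
```

```text
t: 23.52
tool_pos: [0.5209, 0.2117, 0.0115]
orientation: [0.199, 3.131, 0.0]
force: [10.5, -3.0, -3.0]
opening: 0.0004
gripper_force: 5.7
t: 24.15
tool_pos: [0.5332, 0.2102, 0.0103]
orientation: [-0.199, -3.134, 0.0]
force: [-1.2, -0.5, -0.6]
opening: 0.0004
gripper_force: 0.0
t: 24.78
tool_pos: [0.537, 0.2111, 0.1663]
orientation: [0.199, 3.127, 0.005]
force: [0.4, 0.1, 0.5]
opening: 0.0006
gripper_force: 0.0
t: 25.4
tool_pos: [0.5612, 0.4356, 0.1585]
orientation: [-0.196, -3.133, 0.001]
force: [-0.2, -0.7, 0.2]
opening: 0.0008
gripper_force: 0.0
```

View pics/c6.png

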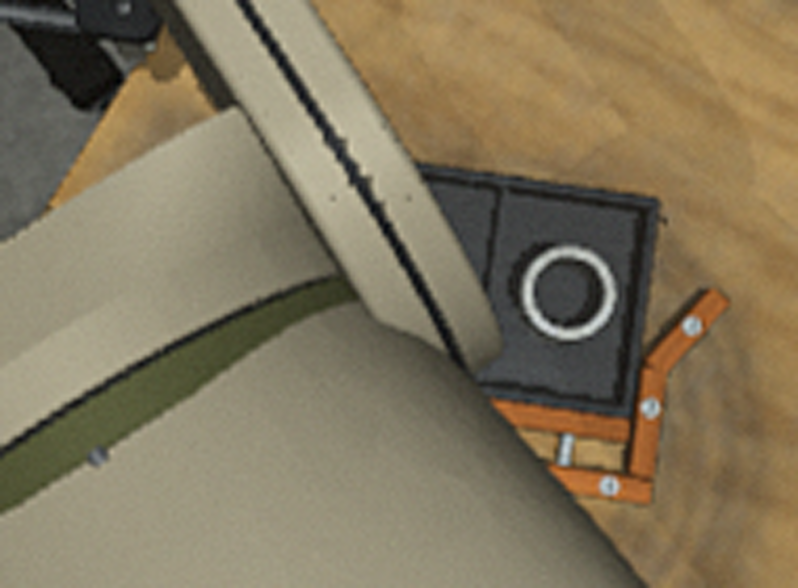

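The right side is home as well: the coupling stands at (568,292) and the near-right corner (632,415) is at the bar. A numeric check of squareness, and a last look from the scene camera.

```bash
python3 -c "
from h import *
f=lambda u0,v0,k,u,v:ray('top',u0+(u+.5)/k-.5,v0+(v+.5)/k-.5,.03)[:2]-[.39977,.22545]
for p in (f(225,175,5,240,345),f(225,175,5,415,371),f(195,155,4.2,490,393),f(195,155,4.2,630,415),f(195,155,4.2,660,200)): print(p@[.9925,-.1222],p@[.1222,.9925])
cv2.imwrite('pics/s7.png',cv2.resize(read_camera('scene')[150:280,200:400,::-1],None,fx=4,fy=4,interpolation=cv2.INTER_CUBIC))"
```

```text
0.010043877348324909 0.06932232610598034
0.010046460137431346 0.001908042265386719
0.012221276070472072 -0.004873256368236563
0.011683579082504631 -0.06889311856771373
0.11107738337865025 -0.0698613547600371
```

View pics/s7.png

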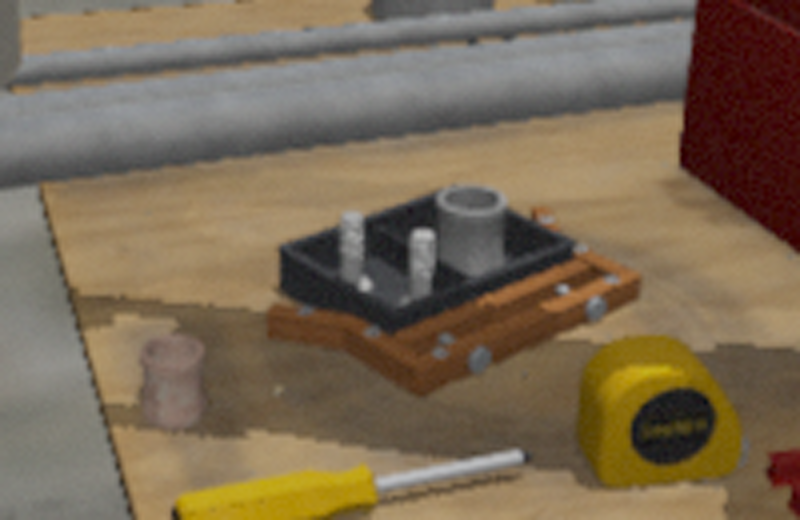

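The tray is home and square (rim within about 1 mm of the bar along its length). The coupling and both bolts are upright, and the small coupling hasn't been touched. Handing in.

```bash
python3 -c "
from plant import *
print(close_job())"
```

```text
the job is handed in; nothing more can be done
None
```

The job is handed in: the big coupling stands in the tray's right compartment, and the tray is square against the stop bar after about 2 s of pull at roughly 11 N (highest reading about 12 N). Both bolts are upright, the small coupling is where it was, and it took about 25 s of the 64 s allowed.

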